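# Right the fallen reagent bottle under the over-shelf

### The arm

A 6-joint arm with a two-finger parallel gripper is mounted at the origin on the work surface. World frame = base frame: x ahead of the robot, y to its left, z up, the work surface at z = 0. Lengths are in m, angles in rad, forces in N, time in s.
With the tool pointing down it reaches from about 0.325 to 0.85 m from the base axis. Payload 4.4 kg.
Tool frame: the origin (TCP) lies where the fingers leave the gripper's body, on its centre line; the fingertips stand 97 mm ahead of it and the grasp point (between the pads) lies 78 mm ahead of it; z points along the fingers, y is the line along which they close (so a half turn about z gives the same grasp; the last joint's range is limited). The gripper opens to 94 mm and grips with 3 to 60 N. Pads are 16 mm wide; open, the fingers measure 119 mm over their backs; the gripper's body (75 mm by 177 mm) begins 78 mm behind the grasp point.
Start: joints at [-1.252, 0.207, 1.542, -0, 1.393, -0.15], TCP at [0.26, -0.513, 0.303] pointing down, gripper open.
Joint ranges: [-2.73, 2.73], [-0.86, 2.22], [0.23, 2.46], [-1.11, 4.25], [0.08, 2.63], [-2.82, 2.82]. Speed limits (rad/s): [2.79, 2.79, 3.14, 3.14, 3.14, 3.14].

### API

Orientations are given as a unit quaternion [w, x, y, z].
In Python, from cell import robot gives the robot as it stands. The module is installed in compiled form; this text tells all that it offers.
- The arm moves only by the tool step_arm, never from a script. Its arguments are lists of equal length, an entry for each row: "fingers": the opening, from -1 (shut) to 1 (fully open); "travel": the shift along the tool's x, y, z in units of 4 cm (1.0 is 4 cm), a list of three; "turn": the turn, a rotation vector about the tool's x, y, z in units of 0.08 rad (1.0 is 0.08 rad), a list of three. In form: {"fingers": [fingers, ...], "travel": [[tx, ty, tz], ...], "turn": [[rx, ry, rz], ...]}. A call has exactly 10 rows; each row shifts and turns the commanded pose from where the row before left it, along the tool's axes as they then stand; what a row does not reach is not made up. A row lasts 1/10 s, in which the tool goes at most 50 mm and 8.59 degrees, less where a joint would pass 70% of its speed; a pose out of reach is approached as far as the arm can. A call with a number of a shift or a turn outside -1 to 1 is refused whole. A call with a gripper value outside its range is refused whole. The fingers move at their own pace and stop on an object; the grip force is fixed at half the most. Time passes only in rows, so rows that do not move let the fingers close, or fill a call up. It gives the time, the measured TCP pose, the force, the opening and the grip force at its end, in the units of the state.
- robot.get_state(): the state, without advancing time (a new reading comes with each control period).
- robot.snapshot(name): name is "side" or "top" or "wrist"; returns (picture, depth): 384x512x3 uint8, red, green, blue; 384x512 float32, m along the optical axis (not along the pixel's ray), 0 where there is no reading.
- robot.camera_info(name): a dict with "fov_y" (degrees; the focal length in pixels is half the picture's height over the tangent of half this angle, whatever the lens; pixels are square), "cx", "cy" (the principal point, pixels), "dist" ([k1, k2, p1, p2, k3] as OpenCV has them; the pictures are not rectified), "rvec" (rotation vector, rad) and "tvec" (3), from world to camera coordinates, as OpenCV has them; the wrist camera has in their place "tool_from_camera" (4x4, takes a point from camera to tool coordinates, whose origin is the TCP and whose axes are the flange's). Camera axes: x right, y down, z forward; pixel columns grow to the right and rows downward; lengths in m; the calibration is good to about 2 mm. A picture is of the moment at which its call begins: read the wrist's pose just before it. camera_info takes no time and is no camera call.
- robot.job_done(): hands the job in; it is judged then, once.
The state is a dict: "clock": time; "joint_positions": joint angles; "dq": joint speeds; "tau": joint torques, N m; "position": TCP position; "tcp_rot": TCP orientation; "contact_force": force on the tool from outside, world axes, zero at the start; "wrist_torque": the same for the moment, N m; "width": opening from 0.0 (shut) to 1.0 (fully open); "grasp_force": force on a finger pad.
Only numpy, scipy, OpenCV 4.12 (cv2) and the standard library are available. Lean on these libraries where they do the work, as an engineer would, in place of code of your own. Each camera call takes 0.05 s, during which the arm holds its last target. There are 200 camera calls.

### The job

One reagent bottle has been knocked over on the clean bench. Pick it up, stand it upright on the deck in the empty place of the row under the wire over-shelf, pushed back against the stop rail like its neighbours, and let go. It is glass: handle it and set it down gently, don't knock the shelf, and leave everything else where it is.

Things in the scene. Friction and masses are not known exactly. Their poses are not given: they have to be found in the camera images.
- fallen: amber glass reagent bottle, about 240 g (varies), lying on its side, cap towards the robot's left (+y), up to 45 degrees turned towards the robot; it can roll. Body 54 mm diameter from 0 to 75 mm, shoulder to 86 mm, black screw cap 38 mm diameter from 86 to 108 mm. Origin: centre of its underside; z axis from base towards cap (upright: z up, origin on the deck)
- rack: fixed stainless wire over-shelf, 420 mm wide (its y), 150 mm deep. Origin on the deck in the middle of the row's empty place; x away from the robot, square to the stop rail; y along the row; z up. Wire shelf 220 to 232 mm above the deck, from x = -40 to 110 mm, over the row: the tool must come in leaning back towards the robot. 10 mm legs at y = -205 and 205, x = -35 and 105 mm
- stop_rail (a point): middle of the front face of the stop rail, a round 10 mm bar along the rack's y with its axis 50 mm above the deck; 27 mm behind the rack's origin, so the 54 mm bottle touching the rail has its axis at the rack's origin. The bottle's neighbours stand at about 115 mm either side of the empty place
- bottle: an identical reagent bottle standing upright in the row on one side of the empty place; origin at the centre of its underside, z up; loose, to be left alone
- jar: a glass culture jar with white lid, 67 mm diameter, 96 mm high, standing in the row on the other side of the empty place; origin at the centre of its underside, z up; loose, to be left alone
- well_plate: a clear 24-well plate lying on the deck, 127 x 85 x 20 mm, origin at the centre of its underside; loose, to be left alone
- dish: a covered glass Petri dish lying on the deck, 94 mm diameter, 16 mm high, origin at the centre of its underside; loose, to be left alone
- forceps: steel forceps lying on the deck, 143 mm long (along their x), 20 mm wide, 8 mm high, origin at the underside near the middle; loose, to be left alone
- scalpel: a steel scalpel lying on the deck, 150 mm long (along its x), 8 mm wide, 5 mm high, origin at the underside near the middle; loose, to be left alone
There are look-alikes about, which are no part of the job. What is shaped like the fallen but green or turquoise is not meant.

How it is judged:
By the outcome, as a careful person would: the job done as asked, in the order asked, and still so for the second after the job is handed in, with the robot touching nothing.
It also fails if it takes over 53 s, if anything falls off the work surface, if the arm or the gripper's body presses on something with over 40 N, if the wrist force passes 120 N, or if a joint passes its speed limit or range.

## Working session

There is one attempt and no reset: what is moved stays moved. The work goes in short steps, Python scripts to look and compute and a tool call to move; the robot and the scene stay as the last step left them, time stands still between calls to the robot, and variables do not carry over. Pictures are saved under pics/ and viewed, at most 10 in all, crops included, and the job is handed in when it is done.

Besides the shell and the picture viewer there is one more tool, called after "Emit:" by a JSON object that holds its "name" and its "arguments". step_arm: Moves the arm, as the interface text tells. Its arguments: {"type":"object","properties":{"fingers":{"type":"array"},"travel":{"type":"array"},"turn":{"type":"array"}},"required":["fingers","travel","turn"]}

```bash
mkdir -p pics
cat > h.py <<'E'
import numpy as np, cv2
from scipy.spatial.transform import Rotation as R
from cell import robot
def K(i):
    f=192/np.tan(np.radians(i['fov_y'])/2); return np.array([[f,0,i['cx']],[0,f,i['cy']],[0,0,1]])
def pose(n,st=None):
    i=robot.camera_info(n)
    if n=='wrist':
        q=st['tcp_rot']; T=np.eye(4); T[:3,:3]=R.from_quat([q[1],q[2],q[3],q[0]]).as_matrix(); T[:3,3]=st['position']
        T=T@np.array(i['tool_from_camera']); return i,T[:3,:3],T[:3,3]
    r=cv2.Rodrigues(np.array(i['rvec'],float))[0]; return i,r.T,-r.T@np.array(i['tvec']).ravel()
def ray(n,uv,st=None):
    i,r,c=pose(n,st); p=cv2.undistortPoints(np.array(uv,float).reshape(-1,1,2),K(i),np.array(i['dist'],float)).reshape(-1,2)
    return c,np.c_[p,np.ones(len(p))]@r.T
def onz(n,uv,z,st=None):
    c,d=ray(n,uv,st); return c+d*((z-c[2])/d[:,2])[:,None]
def pts(n,uv,dep,st=None):
    c,d=ray(n,uv,st); uv=np.array(uv,int).reshape(-1,2); return c+d*dep[uv[:,1],uv[:,0]][:,None]
def proj(n,P,st=None):
    i,r,c=pose(n,st); return cv2.projectPoints(np.array(P,float).reshape(-1,1,3),cv2.Rodrigues(r.T)[0],-r.T@c,K(i),np.array(i['dist'],float))[0].reshape(-1,2)
def snap(n,f):
    a,d=robot.snapshot(n); cv2.imwrite(f'pics/{f}.png',a[:,:,::-1]); np.save(f'pics/{f}.npy',d); return a,d
E
python3 - <<'E'
from h import *
s=robot.get_state();print(s)
a,_=snap('top','t0');b,_=snap('side','s0');snap('wrist','w0')
for n in('top','side'): i,r,c=pose(n);print(n,c.round(3),r[:,2].round(3),i['fov_y'])
print(robot.camera_info('wrist'))
E
```

```text
{'clock': 0.0, 'joint_positions': array([-1.25148040e+00,  2.07410808e-01,  1.54293242e+00, -9.12517871e-06,
        1.39346812e+00, -1.50473255e-01]), 'dq': array([ 0.0003546 , -0.00049871,  0.00047733, -0.00178161, -0.00095612,
       -0.00061694]), 'tau': array([-5.05503522e-04, -3.70880556e+01, -2.81417835e+01,  6.96304184e-02,
        3.59747303e-02, -1.66835821e-04]), 'position': array([ 0.26011974, -0.51215101,  0.30150599]), 'tcp_rot': array([-1.10501824e-03,  9.72538092e-01,  2.32741119e-01, -9.80155629e-05]), 'contact_force': array([ 0.79513109,  0.47022041, -0.58048636]), 'wrist_torque': array([ 0.00290539,  0.00482331, -0.04592106]), 'grasp_force': 0.0, 'width': 1.0050594164180424}
top [0.479 0.003 1.013] [ 0.042 -0.005 -0.999] 53.27955436777927
side [0.112 0.529 0.872] [ 0.397 -0.498 -0.771] 47.66445554774248
{'fov_y': 67.44752843090394, 'cx': 258.87571303458844, 'cy': 192.608833228695, 'dist': array([-0.05431936,  0.        ,  0.        ,  0.        ,  0.        ]), 'tool_from_camera': array([[ 4.24921491e-04, -9.63699773e-01, -2.66987951e-01,
         7.79022891e-02],
       [ 9.99997920e-01,  9.42114194e-04, -1.80905028e-03,
        -9.21958432e-04],
       [ 1.99491448e-03, -2.66986627e-01,  9.63698169e-01,
        -8.21316102e-02],
       [ 0.00000000e+00,  0.00000000e+00,  0.00000000e+00,
         1.00000000e+00]])}
```

View pics/t0.png

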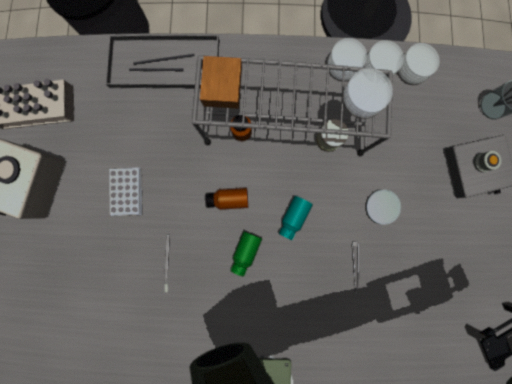

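View pics/s0.png

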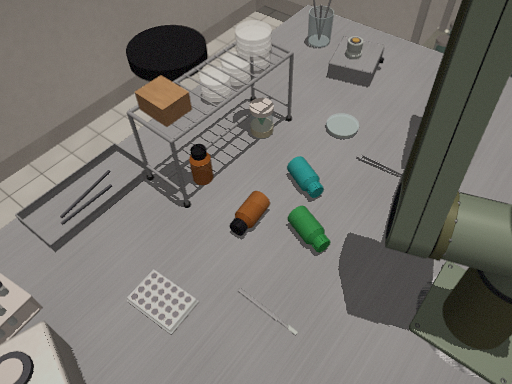

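Run:
```python
from h import *
def mask(f):
    a=cv2.imread(f'pics/{f}.png'); h=cv2.cvtColor(a,cv2.COLOR_BGR2HSV)
    return cv2.inRange(h,(4,150,60),(18,255,255)),a
for n,f in(('top','t0'),('side','s0')):
    m,a=mask(f);d=np.load(f'pics/{f}.npy')
    k,l,st,ce=cv2.connectedComponentsWithStats(m)
    for j in range(1,k):
        if st[j,4]>60:
            v,u=np.nonzero(l==j);P=pts(n,np.c_[u,v],d);P=P[d[v,u]>0]
            print(n,st[j],ce[j].round(1),cv2.minAreaRect(np.c_[u,v].astype(np.float32)),'med',np.median(P,0).round(4),'z95',np.percentile(P[:,2],[5,95]).round(4))
t=cv2.imread('pics/t0.png')[90:290,180:400];s=cv2.imread('pics/s0.png')[10:260,110:350]
cv2.imwrite('pics/c1.png',np.hstack([cv2.resize(t,(440,400),interpolation=3),cv2.resize(s,(360,400),interpolation=3)]))
```

```text
top [ 201   57   40   46 1669] [220.5  79.2] ((220.43386840820312, 79.0583724975586), (38.300270080566406, 44.10144805908203), 3.5763344764709473) med [0.7406 0.0817 0.2832] z95 [0.2806 0.2852]
top [230 127  21  10 100] [240.2 131.6] ((239.83966064453125, 131.7258758544922), (20.082935333251953, 8.514693260192871), 3.3664603233337402) med [0.679  0.0501 0.0807] z95 [0.075  0.0926]
top [214 188  34  21 609] [230.8 198.3] ((230.28985595703125, 198.34738159179688), (18.957914352416992, 32.99342346191406), 86.18592071533203) med [0.5163 0.0701 0.0515] z95 [0.0411 0.0559]
side [189 153  24  32 497] [201.4 170. ] ((200.91485595703125, 169.1113739013672), (30.59589958190918, 21.212276458740234), 82.40535736083984) med [0.6789 0.0658 0.0531] z95 [0.0071 0.0828]
side [235 191  34  37 702] [252.5 208.2] ((252.88523864746094, 208.23770141601562), (21.638233184814453, 35.08210754394531), 39.80556869506836) med [0.5063 0.0757 0.0482] z95 [0.0303 0.0542]
```

View pics/c1.png

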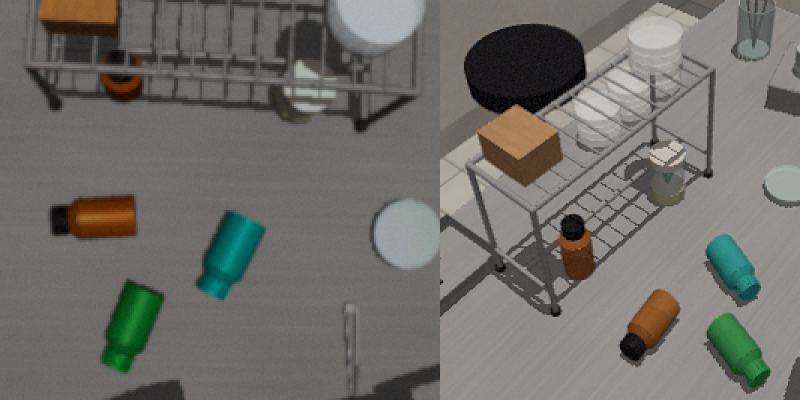

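Candidates: amber lying bottle with black cap at top (227,198) / side (250,212), green lying (246,253), teal lying (295,216), and an amber one standing in the row (240,125). Only the first is amber and lying with its cap towards +y, and the crop confirms it. The empty place is about (286,130) in the top view, between the amber neighbour and the jar.

```bash
cat > m.py <<'E'
from h import *
from scipy.optimize import least_squares
C=[]
for n,f in(('top','t0'),('side','s0')):
    d=np.load(f'pics/{f}.npy');v,u=np.nonzero(d>0);P=pts(n,np.c_[u,v],d)
    c=cv2.imread(f'pics/{f}.png')[v,u]; h=cv2.cvtColor(c[None],cv2.COLOR_BGR2HSV)[0]
    C.append((P,h,np.c_[u,v]))
def cyl(P,r):  # vertical cylinder, free centre
    g=least_squares(lambda q:np.hypot(P[:,0]-q[0],P[:,1]-q[1])-r,P[:,:2].mean(0)+[.02,0],loss='soft_l1',f_scale=.002);return g.x,np.median(abs(g.fun))
for i,(P,h,uv) in enumerate(C):
    n=('top','side')[i]
    fl=P[(abs(P[:,0]-.5)<.1)&(abs(P[:,1])<.15)];print(n,'deck z',np.median(fl[:,2]).round(4))
    near=(np.hypot(P[:,0]-.51,P[:,1]-.085)<.08)
    am=near&(h[:,0]>3)&(h[:,0]<19)&(h[:,1]>140)&(P[:,2]>.01)
    A=P[am]
    def res(q):
        b=np.array([np.cos(q[2]),np.sin(q[2]),0]);D=A-[q[0],q[1],q[3]];return np.linalg.norm(D-np.outer(D@b,b),axis=1)-.027
    g=least_squares(res,[A[:,0].mean(),A[:,1].mean(),1.6,.027],loss='soft_l1',f_scale=.002)
    b=np.array([np.cos(g.x[2]),np.sin(g.x[2])])
    hi=P[near&(P[:,2]>.012)];s=(hi[:,:2]-g.x[:2])@b;s2=(A[:,:2]-g.x[:2])@b
    print(n,'fallen',g.x.round(4),'med',np.median(abs(g.fun)).round(4),'all s',np.percentile(s,[1,99]).round(4),'amber s',np.percentile(s2,[1,99]).round(4),'base->',(g.x[:2]+b*np.percentile(s,1)).round(4),'cap->',(g.x[:2]+b*np.percentile(s,99)).round(4))
P,h,uv=C[1]
m=(abs(P[:,0]-.68)<.06)&(abs(P[:,1]-.06)<.06)&(P[:,2]>.01)&(P[:,2]<.075)&(h[:,0]>3)&(h[:,0]<19)&(h[:,1]>140)
print('nbr side',cyl(P[m],.027))
w=P[(abs(uv[:,0]-261)<14)&(abs(uv[:,1]-117)<22)]
w=w[(w[:,2]>.01)&(w[:,2]<.09)];print('jar side',cyl(w,.0335),len(w))
print('feet top',onz('top',[[207.5,141.5],[360.5,153]],.003).round(4),'feet side',onz('side',[[187,203.5],[289,118]],.003).round(4),onz('side',[[149,177]],.003))
for (P,h,uv),n in zip(C,('top','side')):
    m=(P[:,2]>.215)&(P[:,2]<.24)&(P[:,0]>.55)&(P[:,0]<.9)&(P[:,1]>-.35)&(P[:,1]<.2)
    S=P[m];bins=np.arange(-.28,.14,.03);L=[]
    for a in bins:
        t=S[abs(S[:,1]-a)<.015]
        if len(t)>3: L.append((a,np.percentile(t[:,0],3),np.percentile(t[:,0],97)))
    L=np.array(L);print(n,'front edge',L.round(3).tolist(), 'y ext',np.percentile(S[:,1],[.5,99.5]).round(3),'z',np.median(S[:,2]).round(4))
E
python3 m.py
```

```text
top deck z 0.0018
top fallen [ 0.5309 -0.0807  1.6553  0.0276] med 0.001 all s [0.1115 0.2176] amber s [0.1126 0.1974] base-> [0.5215 0.0304] cap-> [0.5125 0.1361]
side deck z 0.0003
side fallen [ 0.5252 -0.097   1.6223  0.0259] med 0.0012 all s [0.1274 0.2345] amber s [0.1283 0.2109] base-> [0.5186 0.0302] cap-> [0.5131 0.1372]
nbr side (array([0.69732767, 0.04888717]), np.float64(0.0007770244252199385))
jar side (array([ 0.6822532 , -0.18353778]), np.float64(0.0010723279067484208)) 518
feet top [[ 0.6683  0.1406  0.003 ]
 [ 0.6487 -0.27    0.003 ]] feet side [[ 0.668   0.139   0.003 ]
 [ 0.6476 -0.2697  0.003 ]] [[0.80817182 0.13648823 0.003     ]]
top front edge [[-0.28, 0.648, 0.791], [-0.25, 0.647, 0.794], [-0.22, 0.648, 0.794], [-0.19, 0.649, 0.797], [-0.16, 0.65, 0.798], [-0.13, 0.651, 0.799], [-0.1, 0.652, 0.8], [-0.07, 0.653, 0.801], [-0.04, 0.655, 0.802], [-0.01, 0.656, 0.803], [0.02, 0.657, 0.805], [0.05, 0.658, 0.805], [0.08, 0.66, 0.698], [0.11, 0.661, 0.7], [0.14, 0.664, 0.808]] y ext [-0.276  0.143] z 0.231
side front edge [[-0.28, 0.644, 0.712], [-0.25, 0.644, 0.681], [-0.22, 0.645, 0.792], [-0.19, 0.647, 0.792], [-0.16, 0.648, 0.792], [-0.13, 0.65, 0.795], [-0.1, 0.651, 0.796], [-0.07, 0.652, 0.799], [-0.04, 0.654, 0.8], [-0.01, 0.655, 0.801], [0.02, 0.657, 0.697], [0.05, 0.658, 0.699], [0.08, 0.659, 0.698], [0.11, 0.66, 0.806], [0.14, 0.662, 0.806]] y ext [-0.271  0.144] z 0.2287
```

```bash
cat > plan.py <<'E'
from h import *
from scipy.spatial.transform import Slerp
def Rq(q): return R.from_quat([q[1],q[2],q[3],q[0]])
B=np.array([np.cos(1.64),np.sin(1.64),0]); Z=np.array([0,0,1.])
def frame(x,z): x=x/np.linalg.norm(x);z=z/np.linalg.norm(z);return R.from_matrix(np.c_[x,np.cross(z,x),z])
def pick(p,b=B): return frame(np.cos(p)*b-np.sin(p)*Z,-np.sin(p)*b-np.cos(p)*Z)
TH=-.047; F=np.array([np.cos(TH),np.sin(TH),0])
def place(p): return frame(np.cos(p)*Z+np.sin(p)*F,np.cos(p)*F-np.sin(p)*Z)
def tcp(g,r,d=.078): return np.array(g)-d*r.as_matrix()[:,2]
def rows(p0,r0,p1,r1,n,dec=2):
    sl=Slerp([0,1],R.concatenate([r0,r1])); p,r=np.array(p0),r0; T=[];W=[]
    for k in range(1,n+1):
        pt=np.array(p0)+(np.array(p1)-p0)*k/n; rt=sl(k/n)
        t=np.round(r.inv().apply(pt-p)/.04,dec); w=np.round((r.inv()*rt).as_rotvec()/.08,dec)
        p=p+r.apply(t*.04); r=r*R.from_rotvec(w*.08); T.append(t.tolist());W.append(w.tolist())
    print('max',abs(np.array(T)).max(),abs(np.array(W)).max())
    for i in range(0,n,10): print('travel',T[i:i+10],'\nturn',W[i:i+10])
    return p,r
def now():
    s=robot.get_state(); return s,s['position'],Rq(s['tcp_rot'])
def err(p1,r1):
    s,p,r=now(); print('t',s['clock'],'w',round(s['width'],3),'gf',round(s['grasp_force'],1),'F',np.round(s['contact_force'],1),'q',s['joint_positions'].round(3))
    print('pos',p.round(4),'err travel',(r.inv().apply(p1-p)/.04).round(2),'turn',((r.inv()*r1).as_rotvec()/.08).round(2))
E
python3 - <<'E'
from plan import *
s,p,r=now(); r1=pick(np.radians(30)); p1=tcp([.5173,.0749,.15],r1); print(p1)
rows(p,r,p1,r1,20)
E
```

```text
[0.51460321 0.11380665 0.21754998]
max 0.84 0.72
travel [[0.64, -0.55, 0.11], [0.67, -0.52, 0.08], [0.7, -0.48, 0.06], [0.73, -0.44, 0.03], [0.75, -0.4, 0.02], [0.77, -0.35, -0.01], [0.8, -0.31, -0.04], [0.8, -0.26, -0.06], [0.82, -0.22, -0.08], [0.83, -0.17, -0.1]] 
turn [[-0.19, -0.29, -0.71], [-0.19, -0.29, -0.72], [-0.2, -0.29, -0.71], [-0.19, -0.29, -0.71], [-0.19, -0.29, -0.72], [-0.19, -0.29, -0.71], [-0.2, -0.29, -0.71], [-0.19, -0.29, -0.72], [-0.19, -0.29, -0.71], [-0.19, -0.28, -0.72]]
travel [[0.84, -0.11, -0.12], [0.83, -0.07, -0.15], [0.84, -0.02, -0.16], [0.83, 0.03, -0.18], [0.82, 0.09, -0.2], [0.81, 0.13, -0.22], [0.8, 0.18, -0.24], [0.78, 0.23, -0.25], [0.76, 0.28, -0.26], [0.74, 0.33, -0.28]] 
turn [[-0.19, -0.29, -0.71], [-0.2, -0.29, -0.71], [-0.19, -0.29, -0.72], [-0.19, -0.29, -0.71], [-0.19, -0.29, -0.71], [-0.19, -0.29, -0.72], [-0.2, -0.29, -0.71], [-0.19, -0.29, -0.71], [-0.19, -0.29, -0.72], [-0.19, -0.29, -0.71]]
```

Emit:
{"name": "step_arm", "arguments": {"fingers": [1,1,1,1,1,1,1,1,1,1], "travel": [[0.64,-0.55,0.11],[0.67,-0.52,0.08],[0.7,-0.48,0.06],[0.73,-0.44,0.03],[0.75,-0.4,0.02],[0.77,-0.35,-0.01],[0.8,-0.31,-0.04],[0.8,-0.26,-0.06],[0.82,-0.22,-0.08],[0.83,-0.17,-0.1]], "turn": [[-0.19,-0.29,-0.71],[-0.19,-0.29,-0.72],[-0.2,-0.29,-0.71],[-0.19,-0.29,-0.71],[-0.19,-0.29,-0.72],[-0.19,-0.29,-0.71],[-0.2,-0.29,-0.71],[-0.19,-0.29,-0.72],[-0.19,-0.29,-0.71],[-0.19,-0.28,-0.72]]}}

```text
clock: 1.15
position: [0.3875, -0.1983, 0.2599]
tcp_rot: [0.1, 0.858, 0.495, -0.093]
contact_force: [-0.3, -0.0, 0.2]
width: 0.998
grasp_force: 0.0
```

Run:
```python
from plan import *
s,p,r=now();print(s['joint_positions'].round(4).tolist(),p.round(4).tolist(),np.round(s['tcp_rot'],4).tolist())
```

```text
[-0.5255, -0.0713, 1.9502, -0.2825, 1.1938, 0.094] [0.3875, -0.1983, 0.2599] [0.1002, 0.858, 0.4951, -0.0933]
```

Emit:
{"name": "step_arm", "arguments": {"fingers": [1,1,1,1,1,1,1,1,1,1], "travel": [[0.84,-0.11,-0.12],[0.83,-0.07,-0.15],[0.84,-0.02,-0.16],[0.83,0.03,-0.18],[0.82,0.09,-0.2],[0.81,0.13,-0.22],[0.8,0.18,-0.24],[0.78,0.23,-0.25],[0.76,0.28,-0.26],[0.74,0.33,-0.28]], "turn": [[-0.19,-0.29,-0.71],[-0.2,-0.29,-0.71],[-0.19,-0.29,-0.72],[-0.19,-0.29,-0.71],[-0.19,-0.29,-0.71],[-0.19,-0.29,-0.72],[-0.2,-0.29,-0.71],[-0.19,-0.29,-0.71],[-0.19,-0.29,-0.72],[-0.19,-0.29,-0.71]]}}

```text
clock: 2.15
position: [0.515, 0.1148, 0.217]
tcp_rot: [0.19, 0.658, 0.707, -0.177]
contact_force: [0.2, 0.0, -0.9]
width: 1.0
grasp_force: 0.0
```

Run:
```python
from plan import *
r1=pick(np.radians(30)); p1=tcp([.5173,.0749,.15],r1); err(p1,r1)
s,p,r=now();print(s['joint_positions'].round(4).tolist(),p.round(4).tolist(),np.round(s['tcp_rot'],4).tolist())
snap('wrist','w1')
err(p1,r1)
```

```text
t 2.15 w 1.0 gf 0.0 F [ 0.2  0.  -0.9] q [ 0.284  0.3    1.69  -0.532  1.314  0.392]
pos [0.515  0.1148 0.217 ] err travel [-0.03 -0.01 -0.  ] turn [0.01 0.03 0.03]
[0.2836, 0.2996, 1.6895, -0.5325, 1.3138, 0.3925] [0.515, 0.1148, 0.217] [0.1902, 0.6578, 0.7068, -0.1775]
t 2.2 w 1.0 gf 0.0 F [ 1.1  2.9 -0.2] q [ 0.289  0.304  1.685 -0.53   1.311  0.392]
pos [0.5164 0.1189 0.2159] err travel [-0.13 -0.05  0.02] turn [ 0.06 -0.01  0.08]
```

View pics/w1.png

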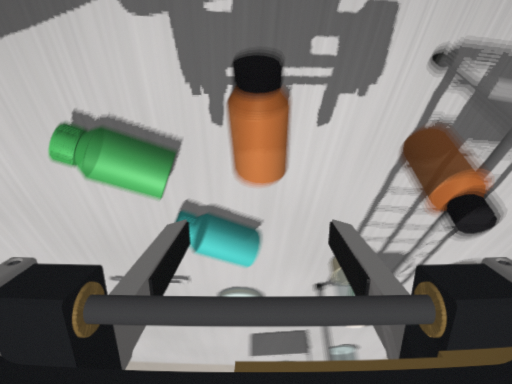

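The fallen bottle sits centred between the fingers, at u≈259, with its cap up at (257,70) and its base at (260,180). Next I fit a kinematic model to check the arm can reach the placing pose.

```bash
cat > kin.py <<'E'
from plan import *
from scipy.optimize import least_squares
D=[([-1.25148,.20741,1.54293,0,1.39347,-.15047],[.26012,-.51215,.30151],[-1.105e-3,.97254,.23274,-1e-4]),
([-0.5255,-0.0713,1.9502,-0.2825,1.1938,0.094],[0.3875,-0.1983,0.2599],[0.1002,0.858,0.4951,-0.0933]),
([0.2836,0.2996,1.6895,-0.5325,1.3138,0.3925],[0.515,0.1148,0.217],[0.1902,0.6578,0.7068,-0.1775])]
def fko(q,s): 
    return R.from_euler('Z',q[0])*R.from_euler('Y',q[1]+q[2])*R.from_euler('Z',s[0]*q[3])*R.from_euler('Y',q[4])*R.from_euler('Z',s[1]*q[5]+s[2])
def fk(q,k,s):
    h,a,L1,e,L2,d=k; r0=R.from_euler('Z',q[0]);A=r0*R.from_euler('Y',q[1]);Bq=r0*R.from_euler('Y',q[1]+q[2]);o=fko(q,s)
    return r0.apply([a,0,h])+A.apply([0,0,L1])+Bq.apply([e,0,L2])+o.apply([0,0,d]),o
best=min(((max((fko(q,(a,b,c)).inv()*Rq(o)).magnitude() for q,_,o in D),(a,b,c)) for a in(1,-1) for b in(1,-1) for c in(0,1.5708,-1.5708,3.14159)))
S=best[1]
# weak prior + reach limits
g=least_squares(lambda k:np.r_[np.concatenate([fk(q,k,S)[0]-p for q,p,_ in D])*1000,(k-[.33,0,.4,0,.4,.18])*3],[.33,0,.4,0,.4,.18]);KK=g.x
lo=np.array([-2.73,-.86,.23,-1.11,.08,-2.82]);hi=np.array([2.73,2.22,2.46,4.25,2.63,2.82])
def ik(p,r,q0):
    f=lambda q:np.r_[(fk(q,KK,S)[0]-p)*5,(r.inv()*fk(q,KK,S)[1]).as_rotvec()]
    b=None
    for q in [q0]+[np.random.default_rng(i).uniform(lo,hi) for i in range(12)]:
        x=least_squares(f,np.clip(q,lo+.01,hi-.01),bounds=(lo,hi)); 
        n=np.linalg.norm(x.fun)
        if n<.005: return x.x,n
        if b is None or n<b[1]: b=(x.x,n)
    return b
E
python3 - <<'E'
from kin import *
print(best,KK.round(4),(g.fun[:9]).round(1))
for p in (15,25,30,35,40,45,50):
    r1=place(np.radians(p)); q,n=ik(tcp([.693,-.066,.045],r1),r1,np.array([0,.5,1.6,0,.2,1.5])); print('place',p,q.round(2),round(n,4))
    r1=pick(np.radians(p)); q,n=ik(tcp([.5173,.0749,.028],r1),r1,np.array(D[2][0])); print('  pick',p,q.round(2),round(n,4))
E
```

```text
(0.00011868161861047336, (1, 1, 1.5708)) [0.2329 0.1203 0.3623 0.1815 0.4121 0.035 ] [-81.9 -27.   -1.3 -15.8 -27.7   2.7  -4.9  16.   -1.5]
place 15 [-0.1   0.83  1.44  3.01  0.44 -1.47] 0.0
  pick 15 [ 0.2   0.58  1.67 -0.32  0.95  0.32] 0.0
place 25 [-0.1   0.79  1.44  2.91  0.22 -1.37] 0.0
  pick 25 [ 0.23  0.6   1.66 -0.51  1.02  0.47] 0.0
place 30 [-0.1   0.77  1.43  2.72  0.12 -1.18] 0.0
  pick 30 [ 0.25  0.61  1.65 -0.6   1.06  0.53] 0.0
place 35 [-0.11  0.76  1.42  1.56  0.08 -0.02] 0.0321
  pick 35 [ 0.27  0.63  1.64 -0.68  1.11  0.58] 0.0
place 40 [-0.1   0.75  1.41  0.36  0.12  1.17] 0.0
  pick 40 [ 0.28  0.65  1.63 -0.76  1.16  0.63] 0.0
place 45 [-0.1   0.75  1.39  0.17  0.22  1.36] 0.0
  pick 45 [ 0.29  0.67  1.62 -0.83  1.21  0.68] 0.0
place 50 [-0.1   0.74  1.37  0.11  0.33  1.43] 0.0
  pick 50 [ 0.31  0.69  1.61 -0.89  1.27  0.71] 0.0
```

```bash
python3 - <<'E'
s=open('kin.py').read()
s=s.replace("h,a,L1,e,L2,d=k;","h,a,L1,e,L2,d,ys,wx,wy=k;").replace("r0.apply([a,0,h])","r0.apply([a,ys,h])").replace("o.apply([0,0,d])","(o*R.from_euler('Z',-(S[1]*q[5]+S[2]))).apply([wx,wy,d])")
s=s.replace("(k-[.33,0,.4,0,.4,.18])*3],[.33,0,.4,0,.4,.18])","(k-P0)*WT],P0)").replace("# weak","P0=np.array([.33,0,.4,0,.4,.18,0,0,0]);WT=np.array([3,3,3,3,3,3,3,3,3.])\n# weak")
open('kin.py','w').write(s)
E
python3 - <<'E'
import kin; from kin import *
for W in ([3]*6+[3,300,300],[3]*6+[300,300,3],[3]*6+[300,3,300],[3]*9,[3,30,3,30,3,3,3,30,3]):
    g=least_squares(lambda k:np.r_[np.concatenate([fk(q,k,S)[0]-p for q,p,_ in D])*1000,(k-P0)*np.array(W)],P0)
    print(W,g.x.round(3),g.fun[:9].round(1))
E
```

```text
[3, 3, 3, 3, 3, 3, 3, 300, 300] [0.283 0.    0.455 0.094 0.499 0.245 0.086 0.    0.   ] [ 0.  0. -0. -0. -0.  0. -0.  0. -0.]
[3, 3, 3, 3, 3, 3, 300, 300, 3] [0.222 0.186 0.448 0.084 0.311 0.221 0.001 0.    0.084] [-0.9 -0.3  0.1  0.9  1.6 -0.2  0.3 -0.9  0.1]
[3, 3, 3, 3, 3, 3, 300, 3, 300] [ 0.251  0.095  0.448  0.092  0.404  0.225  0.041 -0.     0.041] [-3.4 -1.1 -0.  -0.1 -0.2  0.1 -0.   0.1 -0. ]
[3, 3, 3, 3, 3, 3, 3, 3, 3] [0.28  0.009 0.455 0.094 0.49  0.243 0.082 0.    0.004] [-0.  -0.   0.   0.   0.1 -0.   0.  -0.   0. ]
[3, 30, 3, 30, 3, 3, 3, 30, 3] [0.278 0.006 0.454 0.091 0.493 0.244 0.083 0.    0.003] [-0.1  0.4  0.1  0.1 -0.  -0.   0.3 -0.  -0.1]
```

```bash
sed -i 's/WT=np.array(\[.*\])/WT=np.array([3,3,3,3,3,3,3,300,300.])/' kin.py
python3 - <<'E'
from kin import *
print(KK.round(3))
for p in (10,20,30,35,40,45,50):
    r1=place(np.radians(p)); q,n=ik(tcp([.693,-.066,.045],r1),r1,np.array([-.2,.6,1.6,.2,.4,1.4])); print('place',p,q.round(2),round(n,4))
    q,n=ik(tcp([.593,-.066,.06],r1),r1,q); print('  pre',p,q.round(2),round(n,4))
    r1=pick(np.radians(p)); q,n=ik(tcp([.5173,.0749,.028],r1),r1,np.array(D[2][0])); print('  pick',p,q.round(2),round(n,4))
E
```

```text
[0.283 0.    0.455 0.094 0.499 0.245 0.086 0.    0.   ]
place 10 [-0.36  0.78  2.08  2.79  1.13 -1.47] 0.0
  pre 10 [-0.5   0.73  2.3   2.68  1.29 -1.52] 0.0
  pick 10 [ 0.09  0.37  1.8  -0.21  0.98  0.14] 0.0
place 20 [-0.35  0.63  2.09  2.75  0.83 -1.41] 0.0
  pre 20 [-0.47  0.53  2.32  2.65  0.96 -1.43] 0.0
  pick 20 [ 0.19  0.42  1.78 -0.41  1.03  0.35] 0.0
place 30 [-0.33  0.51  2.07  2.63  0.53 -1.27] 0.0
  pre 30 [-0.44  0.36  2.3   2.54  0.62 -1.27] 0.0
  pick 30 [ 0.28  0.48  1.74 -0.58  1.11  0.52] 0.0
place 35 [-0.32  0.47  2.04  2.5   0.38 -1.12] 0.0
  pre 35 [-0.42  0.3   2.28  2.41  0.47 -1.12] 0.0
  pick 35 [ 0.32  0.52  1.72 -0.65  1.16  0.6 ] 0.0
place 40 [-0.31  0.44  2.01  2.22  0.26 -0.84] 0.0
  pre 40 [-0.4   0.25  2.24  2.18  0.33 -0.87] 0.0
  pick 40 [ 0.36  0.57  1.69 -0.72  1.22  0.67] 0.0
place 45 [-0.3   0.41  1.96  1.6   0.18 -0.22] 0.0
  pre 45 [-0.39  0.23  2.2   1.73  0.24 -0.41] 0.0
  pick 45 [ 0.39  0.62  1.67 -0.78  1.28  0.72] 0.0
place 50 [-0.29  0.41  1.91  0.85  0.21  0.54] 0.0
  pre 50 [-0.37  0.21  2.15  1.08  0.23  0.25] 0.0
  pick 50 [ 0.43  0.67  1.64 -0.83  1.34  0.78] 0.0
```

Run:
```python
from kin import *
s,p,r=now(); r1=pick(np.radians(30)); p1=tcp([.5173,.0749,.030],r1)
rows(p,r,p1,r1,9)
q0,n=ik(tcp([.5173,.0749,.030],r1),r1,s['joint_positions']);print(n)
qa,n=ik(tcp([.5173,.0749,.17],r1),r1,q0);print(qa.round(2),n)
r2=place(np.radians(30)); 
for x,z in((.55,.15),(.58,.10),(.60,.065)):
    qb,n=ik(tcp([x,-.066+(.693-x)*.047,z],r2),r2,np.array([-.33,.5,2.07,2.63,.53,-1.27])); print(qb.round(2),n)
    M=[]
    for k in np.linspace(0,1,11):
        pp,rr=fk(qa+(qb-qa)*k,KK,S); b=rr.apply([np.cos(np.radians(30)),0,-.5]); gp=pp+rr.apply([0,0,.078]); base=gp-.045*b;cap=gp+.063*b;cam=pp+rr.apply([.09,0,-.08]);w=pp-rr.apply([0,0,.245])
        M.append(np.r_[gp,base,cap,cam,w].round(2))
    print(np.array(M))
```

```text
max 0.3 0.01
travel [[0.15, -0.01, 0.29], [0.15, -0.0, 0.29], [0.16, -0.01, 0.29], [0.15, -0.0, 0.3], [0.15, -0.01, 0.29], [0.15, -0.01, 0.29], [0.16, -0.0, 0.29], [0.15, -0.01, 0.29], [0.15, -0.0, 0.29]] 
turn [[0.01, -0.0, 0.01], [0.0, -0.0, 0.01], [0.01, -0.0, 0.01], [0.01, -0.0, 0.01], [0.0, -0.01, 0.01], [0.01, 0.0, 0.01], [0.0, 0.0, 0.0], [0.01, 0.0, 0.01], [0.01, 0.0, 0.01]]
2.9078552770605885e-09
[ 0.28  0.27  1.68 -0.53  1.35  0.37] 4.905775060818082e-10
[-0.49 -0.04  2.41  2.11  0.44 -0.82] 8.112346264804436e-12
[[ 0.52  0.07  0.17  0.52  0.03  0.17  0.51  0.14  0.17  0.51  0.23  0.26
   0.51  0.24  0.45]
 [ 0.48  0.11  0.12  0.49  0.06  0.11  0.48  0.17  0.14  0.49  0.24  0.25
   0.5   0.19  0.44]
 [ 0.47  0.15  0.1   0.46  0.11  0.08  0.47  0.2   0.13  0.48  0.24  0.26
   0.48  0.15  0.42]
 [ 0.46  0.18  0.09  0.46  0.15  0.06  0.47  0.23  0.13  0.47  0.24  0.27
   0.47  0.11  0.41]
 [ 0.48  0.21  0.1   0.48  0.18  0.06  0.49  0.24  0.15  0.48  0.22  0.28
   0.45  0.07  0.39]
 [ 0.51  0.21  0.12  0.5   0.2   0.08  0.51  0.24  0.18  0.49  0.2   0.3
   0.42  0.04  0.38]
 [ 
[... 1983 characters left out ...]
7  0.26  0.24
   0.49  0.12  0.36]
 [ 0.47  0.27  0.07  0.47  0.25  0.03  0.48  0.3   0.13  0.48  0.25  0.25
   0.47  0.09  0.34]
 [ 0.51  0.28  0.09  0.51  0.27  0.04  0.52  0.29  0.15  0.5   0.23  0.26
   0.46  0.05  0.31]
 [ 0.56  0.26  0.11  0.56  0.25  0.06  0.56  0.26  0.17  0.52  0.19  0.27
   0.43  0.03  0.29]
 [ 0.61  0.2   0.12  0.61  0.2   0.07  0.6   0.2   0.18  0.54  0.14  0.27
   0.41  0.    0.27]
 [ 0.63  0.12  0.11  0.64  0.12  0.07  0.63  0.12  0.17  0.54  0.07  0.26
   0.38 -0.02  0.26]
 [ 0.63  0.03  0.09  0.64  0.03  0.05  0.63  0.03  0.16  0.53  0.01  0.25
   0.35 -0.04  0.24]
 [ 0.6  -0.06  0.06  0.6  -0.06  0.02  0.6  -0.06  0.13  0.51 -0.06  0.22
   0.32 -0.05  0.23]]
```

Emit:
{"name": "step_arm", "arguments": {"fingers": [1,1,1,1,1,1,1,1,1,1], "travel": [[0.15,-0.01,0.29],[0.15,0,0.29],[0.16,-0.01,0.29],[0.15,0,0.3],[0.15,-0.01,0.29],[0.15,-0.01,0.29],[0.16,0,0.29],[0.15,-0.01,0.29],[0.15,0,0.29],[0,0,0]], "turn": [[0.01,0,0.01],[0,0,0.01],[0.01,0,0.01],[0.01,0,0.01],[0,-0.01,0.01],[0.01,0,0.01],[0,0,0],[0.01,0,0.01],[0.01,0,0.01],[0,0,0]]}}

```text
clock: 3.2
position: [0.5118, 0.1076, 0.0971]
tcp_rot: [0.188, 0.661, 0.704, -0.18]
contact_force: [0.2, -1.0, -0.3]
width: 1.002
grasp_force: 0.0
```

Run:
```python
from kin import *
r1=pick(np.radians(30)); p1=tcp([.5173,.0749,.030],r1); err(p1,r1)
s,p,r=now();print(fk(s['joint_positions'],KK,S)[0]-p)
```

```text
t 3.2 w 1.002 gf 0.0 F [ 0.2 -1.  -0.3] q [ 0.272  0.477  1.746 -0.578  1.117  0.521]
pos [0.5118 0.1076 0.0971] err travel [ 0.12  0.08 -0.09] turn [-0.1   0.04 -0.06]
[-1.10537179e-04  1.13760059e-05  8.50790345e-05]
```

Emit:
{"name": "step_arm", "arguments": {"fingers": [1,1,1,0.6,0.2,-0.2,-0.6,-1,-1,-1], "travel": [[0.06,0.04,-0.05],[0.06,0.04,-0.04],[0,0,0],[0,0,0],[0,0,0],[0,0,0],[0,0,0],[0,0,0],[0,0,0],[0,0,0]], "turn": [[-0.05,0.02,-0.03],[-0.05,0.02,-0.03],[0,0,0],[0,0,0],[0,0,0],[0,0,0],[0,0,0],[0,0,0],[0,0,0],[0,0,0]]}}

```text
clock: 4.2
position: [0.5158, 0.114, 0.0999]
tcp_rot: [0.19, 0.659, 0.706, -0.175]
contact_force: [0.0, -0.5, 0.8]
width: 0.567
grasp_force: 29.9
```

Run:
```python
from kin import *
r1=pick(np.radians(30)); p1=tcp([.5173,.0749,.030],r1); err(p1,r1)
snap('wrist','w2'); err(p1,r1)
```

```text
t 4.2 w 0.567 gf 29.9 F [ 0.  -0.5  0.8] q [ 0.281  0.477  1.737 -0.575  1.118  0.52 ]
pos [0.5158 0.114  0.0999] err travel [ 0.03 -0.03  0.05] turn [ 0.03 -0.01 -0.02]
t 4.25 w 0.564 gf 29.9 F [-0.8  0.3  0. ] q [ 0.281  0.477  1.737 -0.575  1.118  0.52 ]
pos [0.5158 0.1141 0.0999] err travel [ 0.03 -0.03  0.05] turn [ 0.03 -0.01 -0.02]
```

View pics/w2.png

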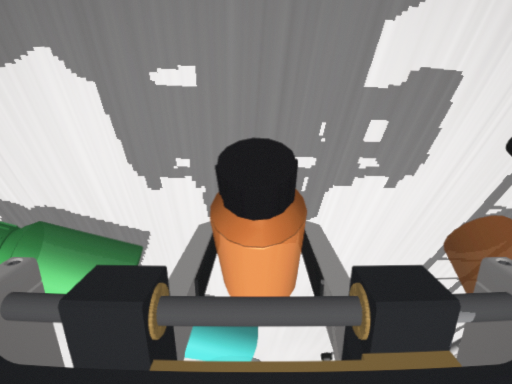

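The bottle is gripped: the opening is 53 mm, the force 30 N, and it sits straight and centred at u≈258. Lifting.

Emit:
{"name": "step_arm", "arguments": {"fingers": [-1,-1,-1,-1,-1,-1,-1,-1,-1,-1], "travel": [[-0.1,0,-0.17],[-0.2,0,-0.35],[-0.3,0,-0.52],[-0.3,0,-0.52],[-0.3,0,-0.52],[-0.3,0,-0.52],[-0.3,0,-0.52],[-0.3,0,-0.52],[-0.2,0,-0.35],[-0.1,0,-0.17]], "turn": [[0,0,0],[0,0,0],[0,0,0],[0,0,0],[0,0,0],[0,0,0],[0,0,0],[0,0,0],[0,0,0],[0,0,0]]}}

```text
clock: 5.25
position: [0.5159, 0.1143, 0.2948]
tcp_rot: [0.191, 0.66, 0.706, -0.173]
contact_force: [0.3, -0.6, -2.6]
width: 0.567
grasp_force: 29.9
```

```bash
cat > inhand.py <<'E'
from kin import *
def inhand(name):
    # bottle axis in tool frame, from amber wrist depth points
    a,d=snap('wrist',name); i,_,_=pose('wrist',robot.get_state()); T=np.array(i['tool_from_camera'])
    h=cv2.cvtColor(a,cv2.COLOR_RGB2HSV); m=(h[...,0]>3)&(h[...,0]<19)&(h[...,1]>140)&(d>0)
    v,u=np.nonzero(m); q=cv2.undistortPoints(np.c_[u,v].astype(float).reshape(-1,1,2),K(i),np.array(i['dist'])).reshape(-1,2)
    P=np.c_[q,np.ones(len(q))]*d[v,u][:,None]@T[:3,:3].T+T[:3,3]
    P=P[(abs(P[:,0])<.12)&(abs(P[:,1])<.03)&(abs(P[:,2]-.07)<.07)]
    def res(k):
        b=np.array([np.cos(k[2]),k[3],np.sin(k[2])]);b/=np.linalg.norm(b);D=P-[0,k[0],k[1]];return np.linalg.norm(D-np.outer(D@b,b),axis=1)-.027
    g=least_squares(res,[0,.078,-.52,0],loss='soft_l1',f_scale=.002); k=g.x
    print('axis y,z at x=0',k[:2].round(4),'pitch deg',np.degrees(k[2]).round(2),'roll y',k[3].round(3),'n',len(P),'med',np.median(abs(g.fun)).round(4))
    return k,P
E
python3 - <<'E'
from inhand import *
s,p,r=now(); print(s['width'],s['grasp_force'],s['contact_force'],p.round(4))
inhand('w3')
s,p,r=now();qa=s['joint_positions']; r2=place(np.radians(30)); x,z=.55,.15
qb,n=ik(tcp([x,-.066+(.693-x)*.047,z],r2),r2,np.array([-.33,.5,2.07,2.63,.53,-1.27]));print(n)
N=40;T=[];W=[];pp,rr=p,r
for k in range(1,N+1):
    f=.5-.5*np.cos(np.pi*k/N); P,O=fk(qa+(qb-qa)*f,KK,S)
    t=np.round(rr.inv().apply(P-pp)/.04,2);w=np.round((rr.inv()*O).as_rotvec()/.08,2);pp=pp+rr.apply(t*.04);rr=rr*R.from_rotvec(w*.08);T.append(t.tolist());W.append(w.tolist())
    if k%4==0: print((pp+rr.apply([0,0,.078])-.045*rr.apply([.866,0,-.5])).round(2),end=' ')
print('\nmax',np.abs(T).max(),np.abs(W).max())
for i in range(0,N,10): print('travel',T[i:i+10],'\nturn',W[i:i+10])
E
```

```text
0.5666790125896802 29.922265112400055 [ 0.28167446 -0.5730661  -2.55074638] [0.5159 0.1143 0.2948]
axis y,z at x=0 [0.0001 0.0849] pitch deg -24.84 roll y -0.033 n 6141 med 0.0016
8.112346264804436e-12
[0.51 0.04 0.21] [0.49 0.06 0.16] [0.47 0.11 0.12] [0.48 0.17 0.09] [0.51 0.2  0.1 ] [0.56 0.17 0.13] [0.59 0.09 0.14] [0.58 0.01 0.13] [ 0.56 -0.04  0.11] [ 0.55 -0.06  0.11] 
max 0.37 1.05
travel [[0.02, -0.01, 0.02], [0.04, -0.03, 0.04], [0.07, -0.04, 0.08], [0.1, -0.07, 0.11], [0.12, -0.07, 0.13], [0.14, -0.09, 0.15], [0.16, -0.1, 0.17], [0.17, -0.1, 0.18], [0.19, -0.1, 0.19], [0.18, -0.1, 0.19]] 
turn [[0.01, 0.05, -0.01], [0.04, 0.16, -0.02], [0.07, 0.25, -0.03], [0.08, 0.36, -0.04], [0.1, 0.45, -0.04], [0.11, 0.55, -0.04], [0.1, 0.64, -0.02], [0.09, 0.73, 0.0], [0.07, 0.81, 0.04], [0.03, 0.87, 0.07]]
travel [[0.19, -0.08, 0.18], [0.18, -0.07, 0.17], [0.17, -0.06, 0.16], [0.16, -0.02, 0.13], [0.14, -0.0, 0.1], [0.11, 0.03, 0.07], [0.09, 0.07, 0.04], [0.06, 0.11, 0.0], [0.03, 0.14, -0.03], [0.0, 0.19, -0.07]] 
turn [[-0.01, 0.94, 0.12], [-0.07, 0.99, 0.18], [-0.14, 1.02, 0.23], [-
[... 325 characters left out ...]
.22, 0.37, -0.19], [-0.21, 0.35, -0.17]] 
turn [[-0.79, 0.75, 0.66], [-0.83, 0.66, 0.7], [-0.88, 0.58, 0.71], [-0.9, 0.48, 0.73], [-0.91, 0.4, 0.72], [-0.9, 0.31, 0.72], [-0.89, 0.24, 0.7], [-0.86, 0.17, 0.68], [-0.82, 0.1, 0.65], [-0.77, 0.06, 0.62]]
travel [[-0.22, 0.34, -0.16], [-0.2, 0.32, -0.15], [-0.2, 0.28, -0.13], [-0.17, 0.26, -0.11], [-0.16, 0.23, -0.1], [-0.14, 0.19, -0.07], [-0.1, 0.14, -0.06], [-0.08, 0.11, -0.05], [-0.05, 0.07, -0.02], [-0.01, 0.02, -0.01]] 
turn [[-0.72, 0.01, 0.58], [-0.65, -0.01, 0.53], [-0.58, -0.04, 0.48], [-0.5, -0.05, 0.43], [-0.43, -0.06, 0.36], [-0.36, -0.06, 0.31], [-0.28, -0.05, 0.24], [-0.19, -0.04, 0.17], [-0.12, -0.02, 0.11], [-0.04, -0.01, 0.03]]
```

Run:
```python
import inhand as I
from inhand import *
o=I.snap
I.snap=lambda n,f:(cv2.imread('pics/w2.png')[:,:,::-1].copy(),np.load('pics/w2.npy'))
inhand('x')
s,p,r=now();qa=s['joint_positions']; r2=place(np.radians(30)); x,z=.55,.15;print(p)
qb,n=ik(tcp([x,-.066+(.693-x)*.047,z],r2),r2,np.array([-.33,.5,2.07,2.63,.53,-1.27]))
N=40;T=[];W=[];pp,rr=p,r
for k in range(1,N+1):
    u=k/N; c=.2; f=(u*u/(2*c) if u<c else (u-c/2) if u<1-c else 1-c-(1-u)**2/(2*c))/(1-c); P,O=fk(qa+(qb-qa)*f,KK,S)
    t=np.round(rr.inv().apply(P-pp)/.04,2);w=np.round((rr.inv()*O).as_rotvec()/.08,2);pp=pp+rr.apply(t*.04);rr=rr*R.from_rotvec(w*.08);T.append(t.tolist());W.append(w.tolist())
print('\nmax',np.abs(T).max(),np.abs(W).max(), np.linalg.norm(W,axis=1).max()*4.58, pp-fk(qb,KK,S)[0])
for i in range(0,N,10): print('travel',T[i:i+10],'\nturn',W[i:i+10])
```

```text
axis y,z at x=0 [-0.      0.0847] pitch deg -24.71 roll y -0.023 n 6957 med 0.0015
[0.51604487 0.11426206 0.29504619]

max 0.39 1.03 4.923020674342125 [-9.75690219e-05  7.94028273e-06  2.35215972e-05]
travel [[0.02, -0.01, 0.02], [0.05, -0.04, 0.06], [0.09, -0.06, 0.1], [0.13, -0.08, 0.13], [0.15, -0.09, 0.17], [0.18, -0.11, 0.19], [0.21, -0.12, 0.21], [0.22, -0.12, 0.22], [0.21, -0.11, 0.22], [0.2, -0.08, 0.19]] 
turn [[0.02, 0.07, -0.01], [0.05, 0.19, -0.03], [0.08, 0.33, -0.04], [0.1, 0.45, -0.04], [0.12, 0.59, -0.05], [0.12, 0.72, -0.03], [0.11, 0.85, 0.01], [0.08, 0.97, 0.04], [0.02, 1.03, 0.1], [-0.03, 1.01, 0.15]]
travel [[0.17, -0.07, 0.16], [0.16, -0.04, 0.14], [0.14, -0.02, 0.11], [0.11, 0.01, 0.09], [0.1, 0.03, 0.06], [0.08, 0.05, 0.03], [0.06, 0.08, 0.01], [0.03, 0.1, -0.01], [0.02, 0.13, -0.03], [-0.0, 0.15, -0.06]] 
turn [[-0.09, 0.99, 0.19], [-0.16, 0.97, 0.24], [-0.21, 0.94, 0.29], [-0.27, 0.91, 0.32], [-0.33, 0.87, 0.36], [-0.38, 0.84, 0.4], [-0.44, 0.79, 0.43], [-0.48, 0.75, 0.45], [-0.54, 0.7, 0.49], [-0.57, 0.66, 0.5]]
travel [[-0.02, 0.17, -0.08], [-0.05, 0.21, -0.09], [-0.06, 0.22, -0.11], [-0.08, 0.25, -0.13], [-0.11, 0.27, -0.14], [-0.12, 0.29, -0.15], [-0.15, 0.31, -0.17], [-0.17, 0.33, -0.17], [-0.18, 0.35, -0.18], [-0.21, 0.36, -0.19]] 
turn [[-0.62, 0.6, 0.53], [-0.66, 0.56, 0.55], [-0.69, 0.49, 0.57], [-0.72, 0.45, 0.59], [-0.75, 0.39, 0.6], [-0.77, 0.34, 0.61], [-0.79, 0.29, 0.63], [-0.81, 0.23, 0.64], [-0.82, 0.18, 0.64], [-0.83, 0.13, 0.66]]
travel [[-0.23, 0.38, -0.18], [-0.24, 0.39, -0.19], [-0.25, 0.38, -0.18], [-0.23, 0.33, -0.16], [-0.2, 0.29, -0.12], [-0.17, 0.24, -0.1], [-0.14, 0.19, -0.08], [-0.1, 0.14, -0.06], [-0.06, 0.08, -0.03], [-0.02, 0.03, -0.01]] 
turn [[-0.83, 0.08, 0.67], [-0.84, 0.03, 0.67], [-0.78, -0.02, 0.64], [-0.68, -0.05, 0.56], [-0.56, -0.06, 0.48], [-0.46, -0.07, 0.39], [-0.36, -0.06, 0.31], [-0.25, -0.05, 0.22], [-0.15, -0.03, 0.14], [-0.05, -0.01, 0.04]]
```

Emit:
{"name": "step_arm", "arguments": {"fingers": [-1,-1,-1,-1,-1,-1,-1,-1,-1,-1], "travel": [[0.02,-0.01,0.02],[0.05,-0.04,0.06],[0.09,-0.06,0.1],[0.13,-0.08,0.13],[0.15,-0.09,0.17],[0.18,-0.11,0.19],[0.21,-0.12,0.21],[0.22,-0.12,0.22],[0.21,-0.11,0.22],[0.2,-0.08,0.19]], "turn": [[0.02,0.07,-0.01],[0.05,0.19,-0.03],[0.08,0.33,-0.04],[0.1,0.45,-0.04],[0.12,0.59,-0.05],[0.12,0.72,-0.03],[0.11,0.85,0.01],[0.08,0.97,0.04],[0.02,1,0.1],[-0.03,1,0.15]]}}

```text
clock: 6.3
position: [0.4769, 0.1472, 0.2164]
tcp_rot: [-0.008, 0.693, 0.72, -0.028]
contact_force: [0.1, -0.4, -3.7]
width: 0.573
grasp_force: 29.9
```

Emit:
{"name": "step_arm", "arguments": {"fingers": [-1,-1,-1,-1,-1,-1,-1,-1,-1,-1], "travel": [[0.17,-0.07,0.16],[0.16,-0.04,0.14],[0.14,-0.02,0.11],[0.11,0.01,0.09],[0.1,0.03,0.06],[0.08,0.05,0.03],[0.06,0.08,0.01],[0.03,0.1,-0.01],[0.02,0.13,-0.03],[0,0.15,-0.06]], "turn": [[-0.09,1,0.19],[-0.16,0.99,0.24],[-0.21,0.94,0.29],[-0.27,0.91,0.32],[-0.33,0.87,0.36],[-0.38,0.84,0.4],[-0.44,0.79,0.43],[-0.48,0.75,0.45],[-0.54,0.7,0.49],[-0.57,0.66,0.5]]}}

```text
clock: 7.3
position: [0.4928, 0.1768, 0.2035]
tcp_rot: [-0.151, 0.764, 0.557, 0.288]
contact_force: [-0.1, 0.1, -2.3]
width: 0.569
grasp_force: 29.9
```

Emit:
{"name": "step_arm", "arguments": {"fingers": [-1,-1,-1,-1,-1,-1,-1,-1,-1,-1], "travel": [[-0.02,0.17,-0.08],[-0.05,0.21,-0.09],[-0.06,0.22,-0.11],[-0.08,0.25,-0.13],[-0.11,0.27,-0.14],[-0.12,0.29,-0.15],[-0.15,0.31,-0.17],[-0.17,0.33,-0.17],[-0.18,0.35,-0.18],[-0.21,0.36,-0.19]], "turn": [[-0.62,0.6,0.53],[-0.66,0.56,0.55],[-0.69,0.49,0.57],[-0.72,0.45,0.59],[-0.75,0.39,0.6],[-0.77,0.34,0.61],[-0.79,0.29,0.63],[-0.81,0.23,0.64],[-0.82,0.18,0.64],[-0.83,0.13,0.66]]}}

```text
clock: 8.3
position: [0.5258, 0.0544, 0.2147]
tcp_rot: [-0.073, 0.84, 0.219, 0.49]
contact_force: [-0.2, -0.1, -2.7]
width: 0.571
grasp_force: 29.9
```

Run:
```python
from kin import *
r2=place(np.radians(30)); err(tcp([.55,-.066+.143*.047,.15],r2),r2)
```

```text
t 8.3 w 0.571 gf 29.9 F [-0.2 -0.1 -2.7] q [-0.347  0.014  2.272  1.619  0.628 -0.61 ]
pos [0.5258 0.0544 0.2147] err travel [-1.83  1.93 -1.46] turn [-4.87 -0.14  4.16]
```

Tracking well; finish the swing.

Emit:
{"name": "step_arm", "arguments": {"fingers": [-1,-1,-1,-1,-1,-1,-1,-1,-1,-1], "travel": [[-0.23,0.38,-0.18],[-0.24,0.39,-0.19],[-0.25,0.38,-0.18],[-0.23,0.33,-0.16],[-0.2,0.29,-0.12],[-0.17,0.24,-0.1],[-0.14,0.19,-0.08],[-0.1,0.14,-0.06],[-0.06,0.08,-0.03],[-0.02,0.03,-0.01]], "turn": [[-0.83,0.08,0.67],[-0.84,0.03,0.67],[-0.78,-0.02,0.64],[-0.68,-0.05,0.56],[-0.56,-0.06,0.48],[-0.46,-0.07,0.39],[-0.36,-0.06,0.31],[-0.25,-0.05,0.22],[-0.15,-0.03,0.14],[-0.05,-0.01,0.04]]}}

```text
clock: 9.3
position: [0.4807, -0.0566, 0.1859]
tcp_rot: [0.013, 0.867, -0.02, 0.498]
contact_force: [-1.0, 0.7, -2.4]
width: 0.567
grasp_force: 29.9
```

Run:
```python
from inhand import *
r2=place(np.radians(30)); err(tcp([.55,-.066+.143*.047,.15],r2),r2)
inhand('w4'); a,d=snap('side','s1')
cv2.imwrite('pics/c2.png',cv2.resize(a[40:290,100:400,::-1],(720,600),interpolation=3))
# bottle tilt from side view world points
b,e=snap('top','t1')
```

```text
t 9.3 w 0.567 gf 29.9 F [-1.   0.7 -2.4] q [-0.49  -0.032  2.417  2.112  0.445 -0.824]
pos [ 0.4807 -0.0566  0.1859] err travel [ 0.09 -0.01  0.  ] turn [0.02 0.07 0.02]
axis y,z at x=0 [-0.0015  0.0843] pitch deg -24.25 roll y -0.02 n 6900 med 0.0015
```

View pics/c2.png

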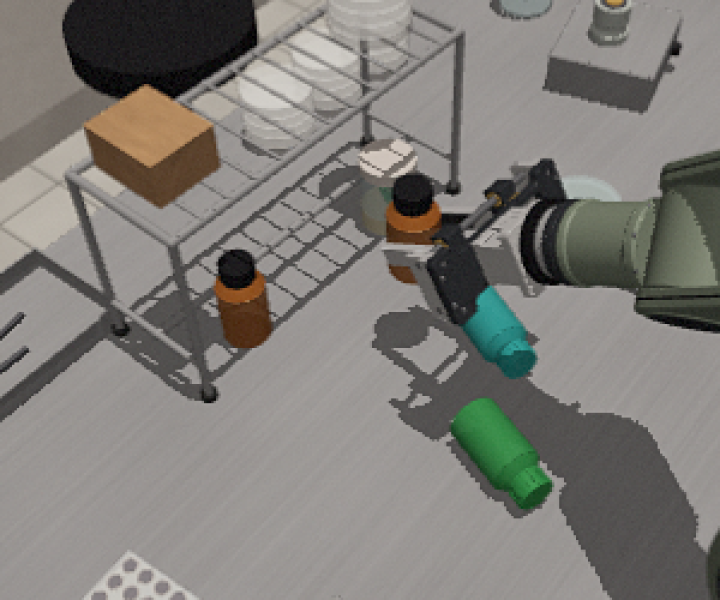

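Run:
```python
from kin import *
# actual pick pose reading
r1=pick(np.radians(30)); p1=tcp([.5173,.0749,.030],r1)
pa=np.array([.5158,.1141,.0999]); ra=r1*R.from_rotvec(-.08*np.array([.03,-.01,-.02]))
g=pa+ra.apply([0,0,.078]); base=np.array([.5205,.0296,.0265]); print('g',g,'h',(g-base)@B)
bt=ra.inv().apply(B); print('b tool',bt, np.degrees(np.arctan2(bt[2],bt[0])))
bo=ra.inv().apply(base-pa); bo[1]=0; print('base in tool',bo)
# target: base at world, tool orientation place(30deg)
s,p,r=now(); r2=place(np.radians(30)); 
def tgt(xr,z,yr=0): 
    o=np.array([.693,-.066,0])+xr*F+yr*np.array([-F[1],F[0],0])+[0,0,z]; return o-r2.apply(bo)
print('base now',p+r.apply(bo))
pp,rr=p,r
for t,n in((tgt(-.09,.03),10),(tgt(-.02,.010),10)): pp,rr=rows(pp,rr,t,r2,n)
for x in(-.09,-.003): q,n=ik(tgt(x,.0),r2,s['joint_positions']);print(q.round(2),n)
```

```text
g [0.51867985 0.0752602  0.03231911] h 0.045676771938679916
b tool [ 8.66424978e-01 -1.86791752e-04 -4.99307243e-01] -29.954178747411586
base in tool [-0.03667213  0.          0.10584533]
base now [ 0.55425038 -0.06002572  0.10165338]
max 0.2 0.01
travel [[-0.09, -0.0, 0.2], [-0.1, -0.0, 0.19], [-0.09, -0.0, 0.2], [-0.1, -0.01, 0.19], [-0.09, 0.0, 0.2], [-0.1, 0.0, 0.19], [-0.09, 0.0, 0.2], [-0.1, -0.0, 0.19], [-0.09, -0.0, 0.2], [-0.1, -0.0, 0.19]] 
turn [[0.0, 0.0, 0.0], [0.0, 0.01, 0.01], [0.0, 0.0, -0.0], [0.0, 0.01, 0.0], [0.0, 0.0, 0.0], [0.0, 0.01, 0.01], [0.0, 0.0, -0.0], [0.01, 0.01, 0.0], [-0.0, 0.0, 0.0], [-0.0, 0.01, 0.01]]
max 0.18 0.0
travel [[0.04, -0.0, 0.18], [0.05, -0.0, 0.17], [0.04, -0.0, 0.18], [0.05, -0.0, 0.18], [0.04, -0.0, 0.17], [0.05, -0.0, 0.18], [0.04, -0.0, 0.18], [0.05, -0.0, 0.17], [0.04, -0.0, 0.18], [0.05, -0.0, 0.18]] 
turn [[-0.0, -0.0, -0.0], [-0.0, -0.0, -0.0], [-0.0, -0.0, -0.0], [-0.0, -0.0, -0.0], [-0.0, -0.0, -0.0], [-0.0, -0.0, -0.0], [-0.0, -0.0, -0.0], [-0.0, -0.0, -0.0], [-0.0, -0.0, -0.0], [-0.0, -0.0, -0.0]]
[-0.42  0.41  2.29  2.59  0.65 -1.31] 1.8259144352753612e-11
[-0.34  0.5   2.09  2.63  0.54 -1.27] 4.568939788449566e-12
```

Emit:
{"name": "step_arm", "arguments": {"fingers": [-1,-1,-1,-1,-1,-1,-1,-1,-1,-1], "travel": [[-0.09,0,0.2],[-0.1,0,0.19],[-0.09,0,0.2],[-0.1,-0.01,0.19],[-0.09,0,0.2],[-0.1,0,0.19],[-0.09,0,0.2],[-0.1,0,0.19],[-0.09,0,0.2],[-0.1,0,0.19]], "turn": [[0,0,0],[0,0.01,0.01],[0,0,0],[0,0.01,0],[0,0,0],[0,0.01,0.01],[0,0,0],[0.01,0.01,0],[0,0,0],[0,0.01,0.01]]}}

```text
clock: 10.45
position: [0.5304, -0.0585, 0.1145]
tcp_rot: [0.012, 0.866, -0.02, 0.5]
contact_force: [-0.5, -0.0, -3.1]
width: 0.571
grasp_force: 29.9
```

Emit:
{"name": "step_arm", "arguments": {"fingers": [-1,-1,-1,-1,-1,-1,-1,-1,-1,-1], "travel": [[0.04,0,0.18],[0.05,0,0.17],[0.04,0,0.18],[0.05,0,0.18],[0.04,0,0.17],[0.05,0,0.18],[0.04,0,0.18],[0.05,0,0.17],[0.04,0,0.18],[0.05,0,0.18]], "turn": [[0,0,0],[0,0,0],[0,0,0],[0,0,0],[0,0,0],[0,0,0],[0,0,0],[0,0,0],[0,0,0],[0,0,0]]}}

```text
clock: 11.45
position: [0.6003, -0.0618, 0.0945]
tcp_rot: [0.012, 0.866, -0.021, 0.5]
contact_force: [-0.0, 0.5, -2.9]
width: 0.569
grasp_force: 29.9
```

```bash
cat >> plan.py <<'E'
BO=np.array([-.03667,0,.10585]); R2=place(np.radians(30))
def tgt(xr,z,yr=0): return np.array([.693,-.066,0])+xr*F+yr*np.array([-F[1],F[0],0])+[0,0,z]-R2.apply(BO)
def rep():
    s,p,r=now(); d=p+r.apply(BO)-[.693,-.066,0]; print('base rack x,y,z mm',(1000*np.array([d@F,d@[-F[1],F[0],0],d[2]])).round(1),'tau',s['wrist_torque'].round(2))
E
python3 - <<'E'
from inhand import *
err(tgt(-.003,0.002),R2);rep();inhand('w5')
a,_=snap('wrist','w5b');b,_=snap('side','s2')
cv2.imwrite('pics/c3.png',np.hstack([cv2.resize(a[:,:,::-1],(440,330)),cv2.resize(b[40:220,170:360,::-1],(348,330),interpolation=3)]))
E
```

```text
t 11.45 w 0.569 gf 29.9 F [-0.   0.5 -2.9] q [-0.354  0.455  2.133  2.604  0.537 -1.254]
pos [ 0.6003 -0.0618  0.0945] err travel [ 0.04 -0.    0.45] turn [-0.    0.   -0.01]
base rack x,y,z mm [-19.4  -0.1   9.8] tau [0.1  0.85 0.07]
axis y,z at x=0 [-0.0014  0.0844] pitch deg -24.36 roll y -0.021 n 6967 med 0.0015
```

View pics/c3.png

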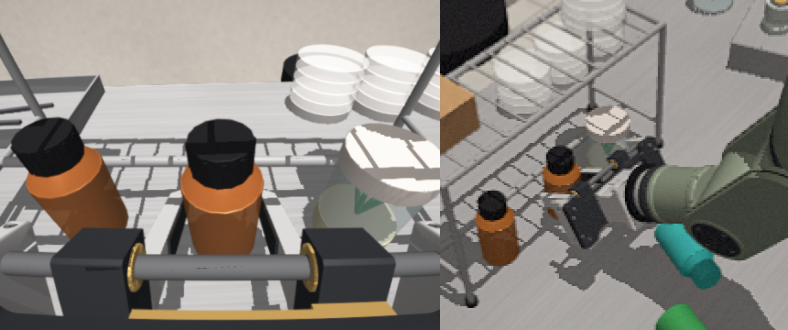

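Bottle is upright at (222,190) in the left pane, between the amber neighbour and the jar, with the rail behind it. Inching in and down.

Emit:
{"name": "step_arm", "arguments": {"fingers": [-1,-1,-1,-1,-1,-1,-1,-1,-1,-1], "travel": [[0.04,0,0.07],[0.04,0,0.07],[0.04,0,0.07],[0.04,0,0.07],[0.04,0,0.07],[-0.05,0,0.03],[-0.05,0,0.03],[-0.05,0,0.03],[0,0,0],[0,0,0]], "turn": [[0,0,0],[0,0,0],[0,0,0],[0,0,0],[0,0,0],[0,0,0],[0,0,0],[0,0,0],[0,0,0],[0,0,0]]}}

```text
clock: 12.6
position: [0.6158, -0.0625, 0.0874]
tcp_rot: [0.012, 0.866, -0.021, 0.5]
contact_force: [-0.7, 0.6, -3.1]
width: 0.57
grasp_force: 29.9
```

Run:
```python
from plan import *
err(tgt(0,0),R2);rep()
```

```text
t 12.6 w 0.57 gf 29.9 F [-0.7  0.6 -3.1] q [-0.342  0.492  2.094  2.621  0.531 -1.262]
pos [ 0.6158 -0.0625  0.0874] err travel [-0.01 -0.    0.12] turn [-0.    0.   -0.01]
base rack x,y,z mm [-3.9 -0.1  2.7] tau [0.08 0.82 0.04]
```

Lower in 0.5 mm steps, watching for the force.

Emit:
{"name": "step_arm", "arguments": {"fingers": [-1,-1,-1,-1,-1,-1,-1,-1,-1,-1], "travel": [[-0.01,0,0.006],[-0.01,0,0.006],[-0.01,0,0.006],[-0.01,0,0.006],[-0.01,0,0.006],[0,0,0],[0,0,0],[0,0,0],[0,0,0],[0,0,0]], "turn": [[0,0,0],[0,0,0],[0,0,0],[0,0,0],[0,0,0],[0,0,0],[0,0,0],[0,0,0],[0,0,0],[0,0,0]]}}

```text
clock: 13.6
position: [0.6162, -0.0625, 0.0855]
tcp_rot: [0.012, 0.866, -0.021, 0.5]
contact_force: [-0.3, -0.0, -1.3]
width: 0.57
grasp_force: 29.9
```

Run:
```python
from plan import *
err(tgt(0,0),R2);rep()
```

```text
t 13.6 w 0.57 gf 29.9 F [-0.3 -0.  -1.3] q [-0.342  0.497  2.093  2.625  0.536 -1.267]
pos [ 0.6162 -0.0625  0.0855] err travel [ 0.03 -0.    0.09] turn [-0.   -0.01 -0.01]
base rack x,y,z mm [-3.5 -0.1  0.9] tau [ 0.1   0.73 -0.  ]
```

Emit:
{"name": "step_arm", "arguments": {"fingers": [-1,-1,-1,-1,-1,-1,-1,-1,-1,-1], "travel": [[0.006,0,0.011],[0.006,0,0.011],[0.006,0,0.011],[0.006,0,0.011],[0.006,0,0.011],[0.006,0,0.011],[0,0,0],[0,0,0],[0,0,0],[0,0,0]], "turn": [[0,0,0],[0,0,0],[0,0,0],[0,0,0],[0,0,0],[0,0,0],[0,0,0],[0,0,0],[0,0,0],[0,0,0]]}}

```text
clock: 14.6
position: [0.6192, -0.0627, 0.0854]
tcp_rot: [0.012, 0.866, -0.021, 0.5]
contact_force: [-1.9, 0.5, 1.0]
width: 0.57
grasp_force: 29.9
```

Run:
```python
from plan import *
err(tgt(0,0),R2);rep()
```

```text
t 14.6 w 0.57 gf 29.9 F [-1.9  0.5  1. ] q [-0.34   0.501  2.086  2.626  0.532 -1.266]
pos [ 0.6192 -0.0627  0.0854] err travel [-0.01 -0.    0.02] turn [-0.   -0.01 -0.01]
base rack x,y,z mm [-0.5 -0.1  0.8] tau [0.09 0.5  0.09]
```

Emit:
{"name": "step_arm", "arguments": {"fingers": [-1,-1,-1,-1,-1,-1,-1,-1,-1,-1], "travel": [[0.006,0,0.011],[0.006,0,0.011],[0.006,0,0.011],[0.006,0,0.011],[0,0,0],[0,0,0],[0,0,0],[0,0,0],[0,0,0],[0,0,0]], "turn": [[0,0,0],[0,0,0],[0,0,0],[0,0,0],[0,0,0],[0,0,0],[0,0,0],[0,0,0],[0,0,0],[0,0,0]]}}

```text
clock: 15.6
position: [0.6208, -0.0628, 0.0855]
tcp_rot: [0.012, 0.866, -0.021, 0.5]
contact_force: [-7.9, -0.2, 5.4]
width: 0.57
grasp_force: 29.9
```

Run:
```python
from plan import *
err(tgt(0,0),R2);rep()
```

```text
t 15.6 w 0.57 gf 29.9 F [-7.9 -0.2  5.4] q [-0.339  0.502  2.082  2.626  0.53  -1.265]
pos [ 0.6208 -0.0628  0.0855] err travel [-0.03 -0.   -0.01] turn [ 0.   -0.01 -0.01]
base rack x,y,z mm [ 1.1 -0.1  0.8] tau [ 0.11  0.32 -0.02]
```

Against the rail at about 8 N. Ease off a touch and open.

Emit:
{"name": "step_arm", "arguments": {"fingers": [-1,-1,0.2,0.25,0.3,0.4,0.5,0.6,0.7,0.7], "travel": [[-0.005,0,-0.009],[0,0,0],[0,0,0],[0,0,0],[0,0,0],[0,0,0],[0,0,0],[0,0,0],[0,0,0],[0,0,0]], "turn": [[0,0,0],[0,0,0],[0,0,0],[0,0,0],[0,0,0],[0,0,0],[0,0,0],[0,0,0],[0,0,0],[0,0,0]]}}

```text
clock: 16.6
position: [0.6207, -0.0627, 0.0852]
tcp_rot: [0.012, 0.866, -0.021, 0.5]
contact_force: [-1.0, 0.5, -0.9]
width: 0.847
grasp_force: 0.0
```

Run:
```python
from inhand import *
err(tgt(0,0),R2);rep();inhand('w6')
```

```text
t 16.6 w 0.847 gf 0.0 F [-1.   0.5 -0.9] q [-0.339  0.503  2.082  2.626  0.53  -1.265]
pos [ 0.6207 -0.0627  0.0852] err travel [-0.02 -0.   -0.01] turn [-0.   -0.   -0.01]
base rack x,y,z mm [ 0.9 -0.1  0.6] tau [0.01 0.33 0.01]
axis y,z at x=0 [-0.0006  0.084 ] pitch deg -24.24 roll y -0.004 n 6820 med 0.0015
```

Released cleanly; back out along the tool axis.

Emit:
{"name": "step_arm", "arguments": {"fingers": [0.7,0.7,0.7,0.7,0.7,0.7,0.7,0.7,0.7,0.7], "travel": [[0,0,-0.1],[0,0,-0.2],[0,0,-0.3],[0,0,-0.4],[0,0,-0.5],[0,0,-0.5],[0,0,-0.5],[0,0,-0.4],[0,0,-0.2],[0,0,0]], "turn": [[0,0,0],[0,0,0],[0,0,0],[0,0,0],[0,0,0],[0,0,0],[0,0,0],[0,0,0],[0,0,0],[0,0,0]]}}

```text
clock: 17.65
position: [0.5124, -0.0576, 0.1478]
tcp_rot: [0.012, 0.866, -0.021, 0.5]
contact_force: [0.6, -0.5, 0.6]
width: 0.852
grasp_force: 0.0
```

Run:
```python
from h import *
from scipy.optimize import least_squares
print(robot.get_state()['position'],robot.get_state()['contact_force'])
a,d=snap('side','s3');w,_=snap('wrist','w7')
cv2.imwrite('pics/c4.png',np.hstack([cv2.resize(w[:,:,::-1],(440,330)),cv2.resize(a[40:220,170:360,::-1],(348,330),interpolation=3)]))
v,u=np.nonzero(d>0);P=pts('side',np.c_[u,v],d);h=cv2.cvtColor(a[v,u][None],cv2.COLOR_RGB2HSV)[0]
am=(h[:,0]>3)&(h[:,0]<19)&(h[:,1]>140)&(P[:,2]>.01)
F=np.array([.9989,-.047]);Y=np.array([.047,.9989])
for y0 in(-.066,.049):
    A=P[am&(abs(P[:,1]-y0)<.05)&(abs(P[:,0]-.69)<.06)]
    for lo,hi in((.01,.04),(.04,.073),(.01,.073)):
        C=A[(A[:,2]>lo)&(A[:,2]<hi)]
        g=least_squares(lambda q:np.hypot(*(C[:,:2]-q).T)-.027,C[:,:2].mean(0)+[.02,0],loss='soft_l1',f_scale=.002)
        D=g.x-[.693,-.066];print(y0,lo,hi,'rack mm',(1000*D@F).round(1),(1000*D@Y).round(1),len(C))
```

```text
[ 0.51244767 -0.05762003  0.14780179] [ 0.60912215 -0.53509501  0.58493825]
-0.066 0.01 0.04 rack mm -0.4 -2.0 140
-0.066 0.04 0.073 rack mm -0.0 -2.0 175
-0.066 0.01 0.073 rack mm -0.2 -2.0 315
0.049 0.01 0.04 rack mm -1.1 115.1 148
0.049 0.04 0.073 rack mm -1.2 115.1 174
0.049 0.01 0.073 rack mm -1.1 115.1 322
```

View pics/c4.png

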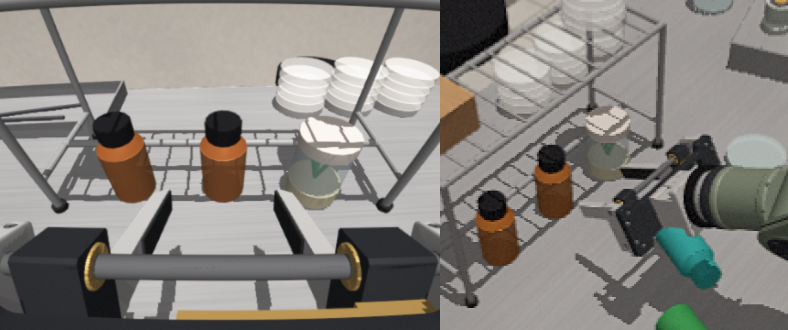

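The bottle stands upright at (222,160) in the left pane, in line with its neighbour and against the rail. The gripper is clear, and the neighbours haven't moved.

```bash
python3 -c "
from cell import robot
print(robot.job_done())"
```

```text
the job is handed in; nothing more can be done
None
```

The fallen amber bottle now stands upright in the empty place against the stop rail, released with the gripper clear and its neighbours undisturbed. I handed the job in at about 18 s; no verdict came back.

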